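# Start the tile edge grinder from its control pod

## Task

Start the mosaic workshop's edge grinder at its grey control pod with the fingertips only: first push the raised end of the mains rocker fully down, then push the square pump key fully down so that it stays down, and then press the large round start button fully in, hold it for about half a second, and let it come back up. Never press the mushroom-headed stop or the small round jog button, never work the pump key or start button before its turn, and do not pick up or shift the jar, the hammer, the stack of tiles or the star-shaped tile that lies on the pod. Finish with the hand clear of everything.

Things in the scene. Friction and masses are not known exactly. Their poses are not given: they have to be found in the camera images.
- pod: grey control pod, a fixed box 200 (x) x 270 (y) x 60 mm high; origin at the centre of its underside, z up. On its top are four plain white controls on dark steel plates, at pod x = +40 or -40, pod y = -85 or -5 mm (which is where changes), and, at pod y = +85 mm, the stop mushroom and the star tile.
- rocker_base: carries the mains rocker: a dark steel plate 60 (x) x 56 (y) x 10 mm high on the pod, axes parallel to the pod's; origin at the centre of its underside, on the pod's top face. Sits in any of the four places. The pivot is parallel to y, 10 mm above the origin. The raised end is at +x of the plate.
- rocker_high (a point): point to push on the rocker: on the upper face of its raised half, 4 mm inside its end (19 mm from the plate centre, seen from above, when off), mid-width; moves with the rocker. About 86 mm above the bench when off, 75 mm when on. Push straight down here until it stops.
- rocker (a joint): mains rocker, an oblong white paddle 53 mm long, 32 mm wide, in a shallow V. 0 = off (end at +x of its plate raised; starts up to 0.06), 0.5 rad = on (that end fully down). It stays where it is left; it takes some 1.5 to 4 N at the wing; a push of 10 N brings it to its stop.
- key_base: carries the square pump key: a dark steel plate 60 (x) x 56 (y) x 10 mm high on the pod, axes parallel to the pod's; origin at the centre of its underside, on the pod's top face. Sits in any of the four places.
- key_top (a point): centre of the top face of the square pump key; 84 mm above the bench when up, 76 mm when down
- key (a joint): travel of the square pump key, a white square cap 34 x 34 mm; 0 = up, 0.008 m = fully down. It has no spring: it moves against 3 N of friction and stays where it is left. A push of 8 to 10 N brings it to its stop.
- start_base: carries the start button: a dark steel plate 60 (x) x 56 (y) x 10 mm high on the pod, axes parallel to the pod's; origin at the centre of its underside, on the pod's top face. Sits in any of the four places.
- start_top (a point): centre of the top face of the start button; 82 mm above the bench when up, 76 mm when down
- start (a joint): travel of the large round start button, a white cylinder 36 mm in diameter; 0 = up, 0.006 m = fully in. Spring return; it begins to move at about 2 N and is fully in at 6 N.
- jog_base: carries the jog button (not to be pressed): a dark steel plate 60 (x) x 56 (y) x 10 mm high on the pod, axes parallel to the pod's; origin at the centre of its underside, on the pod's top face. Sits in any of the four places.
- jog (a joint): travel of the small round jog button, a white cylinder 18 mm in diameter whose top is 80 mm above the bench; 0 = up, 0.005 m = in, soft spring (4 N). Leave alone.
- stop_top (a point): top centre of the mushroom-headed stop, a white head 40 mm in diameter on a thin neck standing 32 mm above the pod's top face, directly on the pod without a plate, at pod x = +45, y = +85 mm. Leave alone.
- stop (a joint): travel of the stop mushroom; 0 = up, 0.005 m = in (spring, 10 N). Leave alone.
- star_tile: loose eight-pointed star tile, glazed blue, 51 mm across the points, 10 mm thick, lying on the pod's top face in front of the stop; origin at the centre of its underside. Leave alone.
- jar: closed jar, 60 mm diameter, 85 mm high, standing on the bench beside the pod; origin at the centre of its underside. Leave alone.
- hammer: hammer lying on the bench beyond the pod (+x side), 260 mm long, 26 mm high, head 80 mm wide; its x axis runs along the handle to the head, origin under the middle of its length. Leave alone.
- tile_stack: loose stack of four tiles, 70 x 70 x 38 mm, standing on the bench beside the jar; origin at the centre of its underside. Moves as one. Leave alone.

How it is judged:
By the outcome, as a careful person would: the job done as asked, in the order asked, and still so for the second after the job is handed in, with the robot touching nothing.
It also fails if it takes over 48 s, if anything falls off the work surface, if the arm or the gripper's body presses on something with over 40 N, if the wrist force passes 120 N, or if a joint passes its speed limit or range.

## Robot

A 6-joint arm with a two-finger parallel gripper is mounted at the origin on the work surface. World frame = base frame: x ahead of the robot, y to its left, z up, the work surface at z = 0. Lengths are in m, angles in rad, forces in N, time in s.
With the tool pointing down it reaches from about 0.25 to 0.85 m from the base axis. Payload 12.5 kg.
Tool frame: the origin (TCP) lies midway between the tips of the shut fingers; the grasp point (between the pads) lies 19 mm behind it (ctrl.grasp_offset is the distance from the TCP to the grasp point, in m); z points along the fingers, y is the line along which they close (so a half turn about z gives the same grasp; the last joint's range is limited). The gripper opens to 93 mm and grips with 3 to 60 N. Pads are 15 mm wide; open, the fingers measure 128 mm over their backs; the gripper's body (75 mm by 188 mm) begins 65 mm behind the grasp point.
Start: joints at [-1.221, 0.351, 1.652, -0, 1.139, -0.085], TCP at [0.232, -0.499, 0.219] pointing down, gripper open.
Joint ranges: [-2.75, 2.75], [-0.79, 2.1], [0.01, 2.65], [-1.57, 4.71], [0.07, 3.14], [-2.87, 2.87]. Speed limits (rad/s): [2.22, 2.22, 2.79, 3.14, 3.14, 3.14].

## Interface

Orientations are given as a unit quaternion [x, y, z, w].
In Python, from plant import ctrl, eoat, kinematics, imaging, finish_job, readout gives the robot as it stands. Calls block until the motion is done:
- ctrl.reach(position, orientation): joint-space move of the TCP to a pose.
- ctrl.move_l(position, attitude=None, speed=0.15): straight line of the TCP; attitude=None keeps the orientation; speed is the mean speed in m/s.
- ctrl.goto_joints(angles): joint-space move.
- eoat.set_gripper(opening, force=None): finger opening in m; force is the grip in N (None keeps the last); returns when the fingers have stopped.
- ctrl.wait(seconds).
- kinematics.inverse_kinematics(position, orientation): joint angles nearest the present ones, or None.
- imaging.grab_frame(name): name is "scene" or "top" or "wrist"; returns the picture (400x640x3 uint8, red, green, blue); there is no depth.
- imaging.get_calibration(name): a dict with "fov_y" (degrees; the focal length in pixels is half the picture's height over the tangent of half this angle, whatever the lens; pixels are square), "cx", "cy" (the principal point, pixels), "D" ([k1, k2, p1, p2, k3] as OpenCV has them; the pictures are not rectified), "extrinsics" (4x4, takes a point from camera to world coordinates). Camera axes: x right, y down, z forward; pixel columns grow to the right and rows downward; lengths in m; the calibration is good to about 2 mm. A picture is of the moment at which its call begins: read the wrist's pose just before it. get_calibration takes no time and is no camera call; for the wrist camera it gives the pose at the moment of the call.
A pose or a line that the arm cannot do raises ctrl.Unreachable and nothing moves.
- finish_job(): hands the job in; it is judged then, once.
Trained networks look in the newest picture that a camera, given by its name, has taken for a name from the list of things; names that differ only in an ending like _2 or _b are one class to them, and where a whole thing is asked for, a point or a joint stands for the part that bears it (a point fixed in the world has none). Each returns a list of dicts, best first, with "conf" (0 to 1); they miss things now and then, are a little off and sometimes report something else, mostly with a low value. They report only what shows in the picture. A call takes as long as a camera call.
- imaging.search_frame(target, camera): "box" ([left, top, width, height] in pixels, round what is visible of it).
- imaging.tip_of(target, camera): "location" ([column, row] in pixels: a listed point, or the origin of a listed thing).
Readings, each from a call of its own:
- readout.read_time(): time.
- readout.read_joint_pos(): joint angles.
- readout.read_qvel(): joint speeds.
- readout.read_joint_efforts(): joint torques, N m.
- readout.read_tcp_pos(): TCP position.
- readout.read_eef_rot(): TCP orientation.
- readout.read_contact_force(): force on the tool from outside, world axes, zero at the start.
- readout.read_torque(): the same for the moment, N m.
- readout.read_opening(): finger opening in m.
- readout.read_grip_force(): force on a finger pad.
Only numpy, scipy, OpenCV 4.12 (cv2) and the standard library are available. Lean on these libraries where they do the work, as an engineer would, in place of code of your own. Each camera call takes 0.05 s, during which the arm holds its last target. There are 200 camera calls.

## Working session

There is one attempt and no reset: what is moved stays moved. The work goes in short steps, each a Python script; the robot and the scene stay as the last script left them, time stands still between calls to the robot, and variables do not carry over. Pictures are saved under pics/ and viewed, at most 10 in all, crops included, and the job is handed in when it is done.

```bash
mkdir -p pics; cat > h.py <<'E'
import numpy as np, cv2
from plant import ctrl, eoat, kinematics, imaging, finish_job, readout
def ray(cal,px,z):
    f=200/np.tan(np.radians(cal["fov_y"])/2)
    K=np.array([[f,0,cal["cx"]],[0,f,cal["cy"]],[0,0,1]])
    u=cv2.undistortPoints(np.array([[px]],float),K,np.array(cal["D"],float))[0,0]
    T=np.array(cal["extrinsics"]); d=T[:3,:3]@[u[0],u[1],1]; o=T[:3,3]
    return o+d*(z-o[2])/d[2]
def save(n,im): cv2.imwrite(f"pics/{n}.png",im[:,:,::-1])
Z=dict(rocker_high=.086,key_top=.084,start_top=.082,stop_top=.092,rocker_base=.06,key_base=.06,start_base=.06,jog_base=.06,star_tile=.06,pod=0,jar=0,hammer=0,tile_stack=0)
E
python3 - <<'E'
from h import *
for c in("top","scene"):
    im=imaging.grab_frame(c); save(c+"0",im); cal=imaging.get_calibration(c)
    for t in Z:
        for r in imaging.tip_of(t,c)[:2]:
            print(c,t,round(r["conf"],2),np.round(r["location"]),ray(cal,r["location"],Z[t]).round(3))
print(readout.read_time(),readout.read_eef_rot(),readout.read_opening())
E
```

```text
top rocker_high 0.88 [423. 166.] [ 0.678 -0.055  0.086]
top key_top 0.74 [464. 168.] [ 0.672 -0.135  0.084]
top start_top 0.78 [440. 221.] [ 0.573 -0.085  0.082]
top start_top 0.71 [391. 240.] [0.54  0.01  0.082]
top stop_top 0.76 [381. 191.] [0.631 0.028 0.092]
top rocker_base 0.56 [422. 182.] [ 0.651 -0.058  0.06 ]
top key_base 0.64 [461. 171.] [ 0.67  -0.136  0.06 ]
top key_base 0.47 [464. 169.] [ 0.674 -0.142  0.06 ]
top start_base 0.85 [438. 221.] [ 0.573 -0.086  0.06 ]
top jog_base 0.84 [473. 209.] [ 0.596 -0.157  0.06 ]
top star_tile 0.78 [392. 241.] [0.537 0.005 0.06 ]
top pod 0.64 [422. 208.] [ 0.601 -0.07   0.   ]
top jar 0.58 [336. 248.] [0.523 0.111 0.   ]
top jar 0.5 [465. 168.] [ 0.685 -0.166  0.   ]
top hammer 0.86 [389. 118.] [ 0.794 -0.009  0.   ]
top tile_stack 0.91 [264. 235.] [0.553 0.258 0.   ]
scene rocker_high 0.83 [250. 244.] [ 0.664 -0.052  0.086]
scene key_top 0.53 [211. 259.] [ 0.662 -0.138  0.084]
scene start_top 0.62 [222. 223.] [ 0.574 -0.084  0.082]
scene stop_top 0.61 [282. 219.] [0.633 0.037 0.092]
scene stop_top 0.41 [255. 206.] [ 0.569 -0.002  0.092
[... 185 characters left out ...]
e 0.35 [254. 245.] [ 0.65 -0.04  0.06]
scene start_base 0.59 [227. 228.] [ 0.574 -0.076  0.06 ]
scene start_base 0.18 [193. 246.] [ 0.592 -0.16   0.06 ]
scene jog_base 0.67 [194. 245.] [ 0.589 -0.157  0.06 ]
scene star_tile 0.61 [256. 207.] [0.543 0.01  0.06 ]
scene pod 0.77 [240. 252.] [ 0.606 -0.063  0.   ]
scene pod 0.33 [224. 222.] [ 0.5   -0.064  0.   ]
scene jar 0.74 [292. 204.] [0.518 0.111 0.   ]
scene jar 0.71 [255. 209.] [0.494 0.02  0.   ]
scene hammer 0.68 [297. 303.] [ 0.79  -0.005  0.   ]
scene hammer 0.61 [279. 222.] [0.561 0.057 0.   ]
scene tile_stack 0.9 [353. 193.] [0.558 0.271 0.   ]
1.4 [ 9.76457104e-01  2.15711669e-01 -1.49153784e-05 -6.46105199e-06] 0.09260567464911794
```

View pics/top0.png

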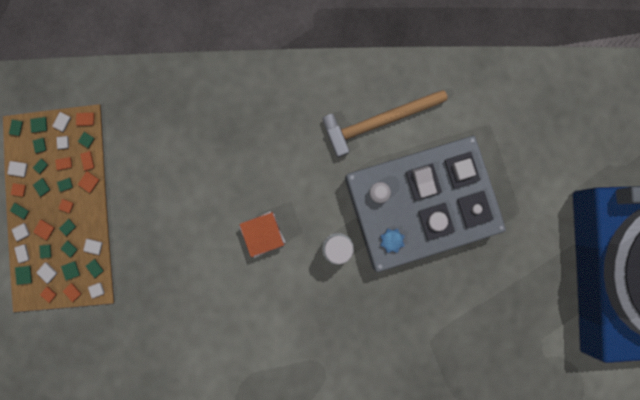

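View pics/scene0.png

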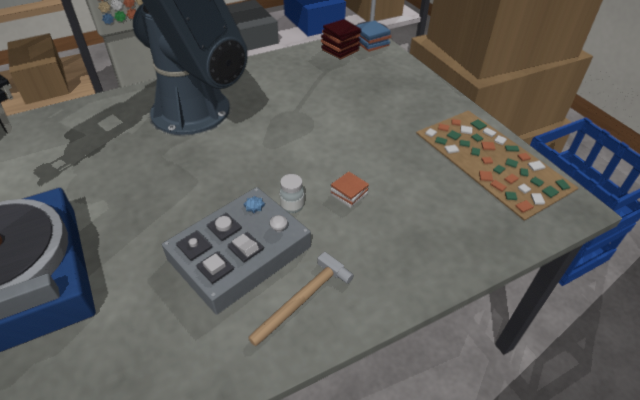

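The top view shows the rocker at (424,181), key (464,169), start (438,221), jog (477,209), stop (380,191) and star (392,240). The pod is yawed by about +15°, and the scene view agrees. Next I'll fit the pod pose and take a look from above it.

```bash
cat >> h.py <<'E'
L=dict(rocker_base=(.04,-.005),key_base=(.04,-.085),start_base=(-.04,-.005),jog_base=(-.04,-.085),stop_top=(.045,.085),key_top=(.04,-.085),start_top=(-.04,-.005),rocker_high=(.059,-.005))
def fit(pairs):
    from scipy.optimize import least_squares
    P=np.array([L[n] for n,_ in pairs]); W=np.array([w[:2] for _,w in pairs])
    R=lambda a:np.array([[np.cos(a),-np.sin(a)],[np.sin(a),np.cos(a)]])
    s=least_squares(lambda v:((P@R(v[2]).T+v[:2])-W).ravel(),[.6,-.06,.26],loss="soft_l1",f_scale=.003)
    return s.x,np.c_[(P@R(s.x[2]).T+s.x[:2]-W)*1000]
def at(p,xy): c,s=np.cos(p[2]),np.sin(p[2]); return np.array([p[0]+c*xy[0]-s*xy[1],p[1]+s*xy[0]+c*xy[1]])
def q(p): return [np.cos(p[2]/2),np.sin(p[2]/2),0,0]
E
python3 - <<'E'
from h import *
p=np.array([.607,-.067,.26])
c=at(p,(0.0,-.03))
print(kinematics.inverse_kinematics([*c,.30],q(p)))
eoat.set_gripper(0,20)
ctrl.reach([*c,.30],q(p))
cal=imaging.get_calibration("wrist"); im=imaging.grab_frame("wrist"); save("w0",im)
pairs=[]
for t in L:
    for r in imaging.tip_of(t,"wrist")[:1]:
        w=ray(cal,r["location"],Z[t]); pairs.append((t,w)); print(t,round(r["conf"],2),np.round(r["location"]),w.round(4))
s,e=fit(pairs); print(s,e.round(1))
print(readout.read_time(),readout.read_opening(),readout.read_contact_force())
E
```

```text
[-2.29715154e-01  4.20992030e-01  1.34749567e+00 -4.44089210e-16
  1.37310495e+00  1.08108117e+00]
start_base 0.68 [300. 195.] [ 0.5687 -0.0819  0.06  ]
stop_top 0.67 [217. 129.] [0.6298 0.0299 0.092 ]
key_top 0.96 [364. 128.] [ 0.6728 -0.1337  0.084 ]
start_top 0.66 [301. 198.] [ 0.5713 -0.0835  0.082 ]
rocker_high 0.83 [296. 120.] [ 0.6616 -0.0548  0.086 ]
[ 0.60787695 -0.06564505  0.29334986] [[ 2.3 -0.1]
 [-3.4 -1.2]
 [-2.1 -1.8]
 [-0.3  1.5]
 [ 4.2  1.5]]
5.325 0.00018632549199040522 [-0.93509355  0.12483034 -0.03573527]
```

View pics/w0.png

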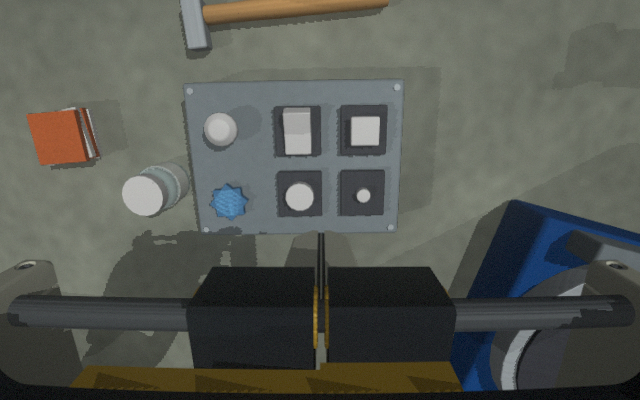

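The wrist picture shows the four plates at about (298,131) rocker, (363,130) key, (300,194) start and (362,193) jog. The stop is at (220,129) and the pod corners at (184,84), (404,80), (400,234) and (203,235). I'll fit the pod pose from these hand-read points, with plate tops at z=0.07.

```bash
python3 - <<'E'
from h import *
im=cv2.imread("pics/w0.png"); cal=imaging.get_calibration("wrist")
g=cv2.cvtColor(im,cv2.COLOR_BGR2GRAY)
# dark plates centroid: dark pixels within pod, fill holes by bounding minAreaRect
m=((g<75)).astype(np.uint8); m[:85]=0; m[228:]=0; m[:,:265]=0; m[:,395:]=0
W=[];P=[]
n,lab,st,_=cv2.connectedComponentsWithStats(m)
for i in range(1,n):
    if st[i,4]>250:
        r=cv2.minAreaRect(np.argwhere(lab==i)[:,::-1].astype(np.float32)); w=ray(cal,r[0],.068)
        print(np.round(r[0],1),np.round(r[1],1),round(r[2]),w.round(4))
for n_,c in dict(rocker=(298,131),key=(363,130),start=(300,194),jog=(362,193)).items(): print(n_,ray(cal,c,.07).round(4))
for c in [(184,84),(404,80),(400,234),(203,235)]: print(ray(cal,c,.06).round(4))
from itertools import chain
D=[("rocker_base",ray(cal,(298,131),.07)),("key_base",ray(cal,(363,130),.07)),("start_base",ray(cal,(300,194),.07)),("jog_base",ray(cal,(362,193),.07)),("stop_top",ray(cal,(220,129),.092))]
print(fit(D))
cv2.imwrite("pics/w0c.png",cv2.resize(im[75:240,180:410],None,fx=3.4,fy=3.4,interpolation=cv2.INTER_CUBIC))
E
```

```text
[363. 130.] [50. 46.] 90 [ 0.6703 -0.1349  0.068 ]
[296.5 131. ] [50. 47.] 90 [ 0.6484 -0.0571  0.068 ]
[299.  193.5] [44. 45.] 0 [ 0.5724 -0.0789  0.068 ]
[362.  192.5] [44. 45.] 0 [ 0.5944 -0.1566  0.068 ]
rocker [ 0.6491 -0.0589  0.07  ]
key [ 0.6704 -0.1346  0.07  ]
start [ 0.5727 -0.0803  0.07  ]
jog [ 0.5942 -0.1564  0.07  ]
[0.6679 0.0881 0.06  ]
[ 0.7394 -0.1665  0.06  ]
[ 0.5495 -0.2256  0.06  ]
[0.4789 0.0342 0.06  ]
(array([ 0.60973987, -0.06462902,  0.26916502]), array([[ 0.54114536,  0.10219331],
       [ 0.46730415, -1.33003693],
       [-0.1423185 ,  0.16668594],
       [-0.42802556, -0.79368128],
       [-0.43282932,  2.08953431]]))
```

View pics/w0c.png

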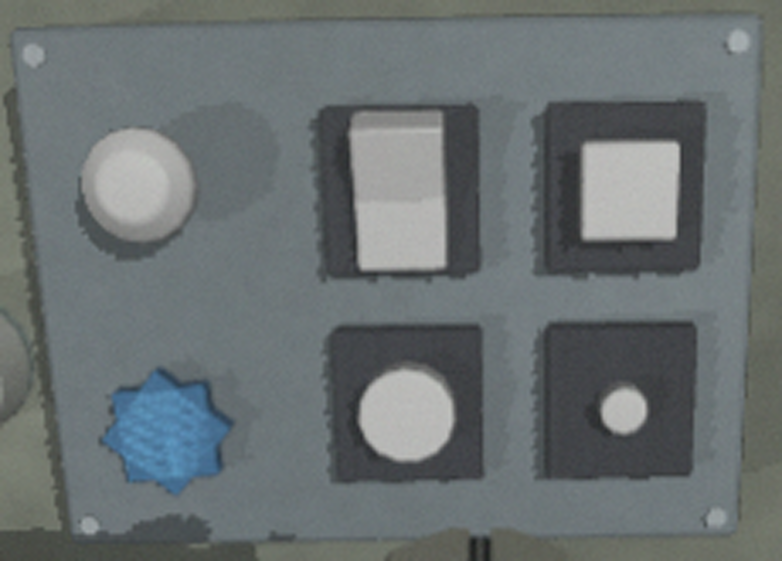

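The crop confirms the layout. The raised rocker wing is on the far (+x) side, and the fitted pod pose is (0.6097, -0.0646, 0.269). Now I'll press the rocker under force guard.

```bash
cat >> h.py <<'E'
p=np.array([.6097,-.0646,.269])
def press(xy,z0,zmin,fmax,hold=0):
    c=at(p,xy); ctrl.move_l([*c,.12],q(p),speed=.2); ctrl.move_l([*c,z0+.006],speed=.06)
    ctrl.wait(.15); f0=readout.read_contact_force()[2]; z=z0+.006; log=[]
    while z>zmin:
        z-=.001; ctrl.move_l([*c,z],speed=.02); f=readout.read_contact_force()[2]-f0
        log.append((round(readout.read_tcp_pos()[2]*1000,1),round(f,1)))
        if f>fmax: break
    ctrl.wait(.15+hold); log.append((round(readout.read_tcp_pos()[2]*1000,1),round(readout.read_contact_force()[2]-f0,1)))
    ctrl.move_l([*c,.12],speed=.12); print(log,readout.read_time())
E
python3 - <<'E'
from h import *
c=at(p,(.059,-.005)); ctrl.reach([*c,.14],q(p))
press((.059,-.005),.087,.072,11)
E
```

```text
[(np.float64(92.1), np.float64(-0.2)), (np.float64(90.9), np.float64(-0.7)), (np.float64(89.9), np.float64(-0.9)), (np.float64(88.9), np.float64(-0.9)), (np.float64(87.9), np.float64(-2.0)), (np.float64(87.1), np.float64(0.5)), (np.float64(86.2), np.float64(2.1)), (np.float64(85.0), np.float64(2.0)), (np.float64(83.8), np.float64(2.1)), (np.float64(82.8), np.float64(-0.0)), (np.float64(81.8), np.float64(0.9)), (np.float64(80.8), np.float64(0.5)), (np.float64(79.9), np.float64(0.1)), (np.float64(78.8), np.float64(-0.6)), (np.float64(78.1), np.float64(1.1)), (np.float64(77.3), np.float64(3.2)), (np.float64(76.5), np.float64(5.6)), (np.float64(76.4), np.float64(11.5)), (np.float64(76.4), np.float64(11.1))] 12.2333
```

```bash
python3 - <<'E'
from h import *
press((.04,-.085),.085,.073,12)
c=at(p,(0,-.03)); ctrl.move_l([*c,.30],q(p),speed=.25)
im=imaging.grab_frame("wrist"); save("w1",im)
cv2.imwrite("pics/w1c.png",cv2.resize(im[75:240,180:410,::-1],None,fx=3.4,fy=3.4,interpolation=cv2.INTER_CUBIC))
E
```

```text
[(np.float64(90.1), np.float64(-0.3)), (np.float64(88.9), np.float64(-0.7)), (np.float64(87.9), np.float64(0.9)), (np.float64(86.9), np.float64(-0.1)), (np.float64(85.9), np.float64(0.5)), (np.float64(84.9), np.float64(0.0)), (np.float64(84.0), np.float64(0.3)), (np.float64(83.0), np.float64(1.3)), (np.float64(82.0), np.float64(1.6)), (np.float64(80.9), np.float64(1.7)), (np.float64(79.9), np.float64(1.0)), (np.float64(78.9), np.float64(0.7)), (np.float64(77.9), np.float64(0.8)), (np.float64(76.9), np.float64(1.5)), (np.float64(76.2), np.float64(4.5)), (np.float64(76.1), np.float64(12.4)), (np.float64(76.1), np.float64(11.1))] 18.25
```

View pics/w1c.png

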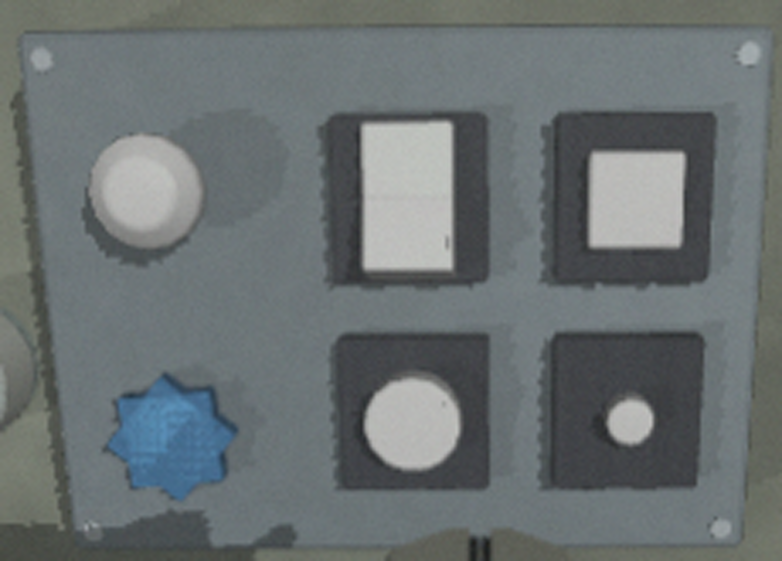

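The rocker has flipped and the key has been pressed down (its side shadow is gone). Next is start, with a hold.

```bash
python3 - <<'E'
from h import *
press((-.04,-.005),.083,.073,10.5,hold=.3)
c=at(p,(0,-.03)); ctrl.move_l([*c,.30],q(p),speed=.25)
im=imaging.grab_frame("wrist"); save("w2",im)
cv2.imwrite("pics/w2c.png",cv2.resize(im[75:240,180:410,::-1],None,fx=3.4,fy=3.4,interpolation=cv2.INTER_CUBIC))
E
```

```text
[(np.float64(88.1), np.float64(0.7)), (np.float64(86.9), np.float64(-0.1)), (np.float64(85.9), np.float64(0.7)), (np.float64(84.9), np.float64(1.2)), (np.float64(83.9), np.float64(0.2)), (np.float64(82.9), np.float64(-0.3)), (np.float64(82.1), np.float64(1.4)), (np.float64(81.1), np.float64(2.9)), (np.float64(80.1), np.float64(3.5)), (np.float64(79.1), np.float64(4.4)), (np.float64(78.1), np.float64(4.8)), (np.float64(77.1), np.float64(5.1)), (np.float64(76.3), np.float64(7.8)), (np.float64(76.1), np.float64(16.5)), (np.float64(76.1), np.float64(18.0))] 25.5917
```

View pics/w2c.png

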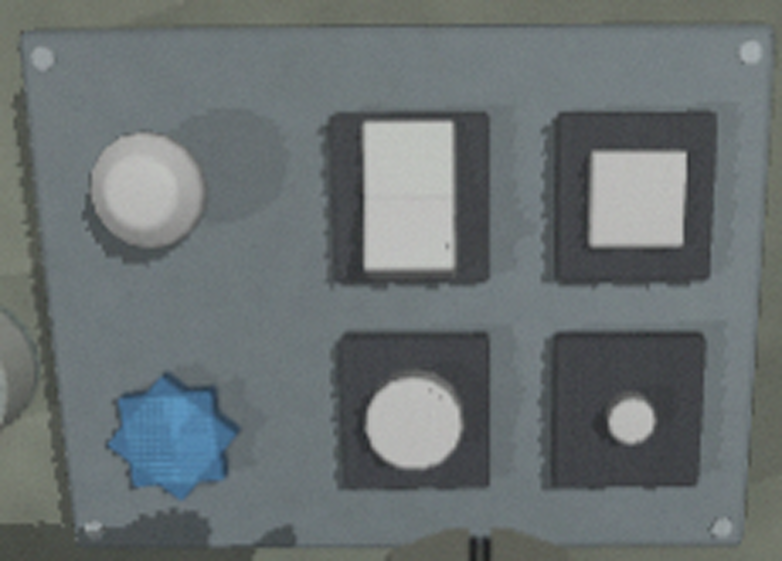

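The rocker is on, the key is down, start has come back up, and nothing else has moved.

```bash
python3 -c "
from h import *
print(finish_job())"
```

```text
the job is handed in; nothing more can be done
None
```

The job is handed in: I pushed the mains rocker on, latched the pump key down, and pressed, held and released start, in that order; the stop, jog button and star tile look untouched in the last picture, and the hand is clear.

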